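# Set the adjusting screw and lock it

### The arm

A 7-joint arm with a two-finger parallel gripper is mounted at the origin on the work surface; the furniture and walls round the work are solid. World frame = base frame: x ahead of the robot, y to its left, z up, the work surface at z = 0. Lengths are in m, angles in rad, forces in N, time in s.
With the tool pointing down it reaches from about 0.375 to 0.925 m from the base axis. Payload 3.1 kg.
Tool frame: the origin (TCP) lies between the finger pads; the fingertips stand 19 mm ahead of it and the grasp point (between the pads) is the TCP; z points along the fingers, y is the line along which they close (so a half turn about z gives the same grasp; the last joint's range is limited). The gripper opens to 85 mm and grips with 20 to 120 N. Pads are 22 mm wide; open, the fingers measure 114 mm over their backs; the gripper's body (76 mm by 85 mm) begins 54 mm behind the grasp point. The pads swing forward as they close: fully open they stand 13 mm farther back than shut.
Start: joints at [-1.398, 0.383, 0.044, 1.598, -0.018, 1.161, -0.05], TCP at [0.174, 0.626, 0.25] pointing down, gripper open.
Joint ranges: [-2.61, 2.61], [-0.41, 2.15], [-1.48, 1.57], [0, 2.5], [-1.57, 4.71], [0.05, 1.97], [-2.85, 2.85]. Speed limits (rad/s): [2.79, 2.79, 3.14, 3.14, 3.14, 3.14, 3.14].

### API

Orientations are given as a unit quaternion [x, y, z, w].
In Python, from bench import move_ptp, movel, move_j, move_gripper, pause, inverse_kinematics, read_camera, camera_params, MotionError, sign_off, look_for, tip_of, read_time_s, read_qpos, read_joint_vel, read_effort, read_eef_pos, read_tcp_rot, read_ft_force, read_ft_torque, read_finger_gap, read_grasp_force gives the robot as it stands. Calls block until the motion is done:
- move_ptp(position, orientation): joint-space move of the TCP to a pose.
- movel(position, orientation=None, speed=0.15): straight line of the TCP; orientation=None keeps the orientation; speed is the mean speed in m/s.
- move_j(angles): joint-space move.
- move_gripper(opening, effort=None): finger opening in m; effort is the grip in N (None keeps the last); returns when the fingers have stopped.
- pause(seconds).
- inverse_kinematics(position, orientation): joint angles nearest the present ones, or None.
- read_camera(name): name is "side" or "top"; returns the picture (480x640x3 uint8, red, green, blue); there is no depth.
- camera_params(name): a dict with "K" (3x3 intrinsics, pixels), "dist_coeffs" ([k1, k2, p1, p2, k3] as OpenCV has them; the pictures are not rectified), "camera_from_world" (4x4, takes a point from world to camera coordinates). Camera axes: x right, y down, z forward; pixel columns grow to the right and rows downward; lengths in m; the calibration is good to about 2 mm. A picture is of the moment at which its call begins. camera_params takes no time and is no camera call.
A pose or a line that the arm cannot do raises MotionError and nothing moves.
- sign_off(): hands the job in; it is judged then, once.
Trained networks look in the newest picture that a camera, given by its name, has taken for a name from the list of things; names that differ only in an ending like _2 or _b are one class to them, and where a whole thing is asked for, a point or a joint stands for the part that bears it (a point fixed in the world has none). Each returns a list of dicts, best first, with "confidence" (0 to 1); they miss things now and then, are a little off and sometimes report something else, mostly with a low value. They report only what shows in the picture. A call takes as long as a camera call. They do not tell look-alikes from the thing itself.
- look_for(camera, name): "at" ([column, row] in pixels, amid what is visible of it).
- tip_of(camera, name): "at" ([column, row] in pixels: a listed point, or the origin of a listed thing).
Readings, each from a call of its own:
- read_time_s(): time.
- read_qpos(): joint angles.
- read_joint_vel(): joint speeds.
- read_effort(): joint torques, N m.
- read_eef_pos(): TCP position.
- read_tcp_rot(): TCP orientation.
- read_ft_force(): force on the tool from outside, world axes, zero at the start.
- read_ft_torque(): the same for the moment, N m.
- read_finger_gap(): finger opening in m.
- read_grasp_force(): force on a finger pad.
Only numpy, scipy, OpenCV 4.12 (cv2) and the standard library are available. Lean on these libraries where they do the work, as an engineer would, in place of code of your own. Each camera call takes 0.05 s, during which the arm holds its last target. There are 200 camera calls.

### The job

Push the adjusting screw's lever clockwise, seen from above, until the screw bottoms, then push it back a quarter of a turn. Then fit the lock plate over the jig's two pins so that it lies flush on the base with its fork astride the lever, and let go, leaving the screw at its quarter turn.

Things in the scene. Friction and masses are not known exactly. Their poses are not given: they have to be found in the camera images.
- jig: Adjuster jig: dark steel base 120 x 220 x 16 mm (x, y, z) fixed flat to the bench. Origin: centre of its underside; top at z = 16 mm. At x = 0, y = -55 mm stands the adjusting screw with its lever; in the +y half stand two locating pins, 10 mm in diameter, 15 mm tall above the base top, their upper 5 mm tapered.
- screw_axis (a point): On the adjusting screw's upright axis, at the height of the base's top face. The screw is a hub 30 mm in diameter with a hex head on top (52 mm above the bench).
- screw (a joint): Turn of the adjusting screw (rad); stays where left (friction 0.12 N m, about 2.4 N at 50 mm). 0: bottomed on a firm stop, lever along the jig's +x. Grows as the screw is backed off, anticlockwise from above: at 1.571 (quarter turn) the lever points along the jig's +y, toward the pins. Limit 4.4. Starts between 2.1 and 3.4.
- lever_end (a point): On the screw's lever, 62 mm from the screw's axis, at mid-height; x axis outward along the lever. The lever is a flat steel bar 16 mm wide with a rounded end 70 mm from the axis; underside 4 mm and top 22 mm above the base's top face (20 and 38 mm above the bench). It turns level, without rising. Push it at either side with shut fingers.
- plate_tab (a point): Centre of the lifting tab of the loose steel lock plate (0.36 kg), 27 mm above the plate's underside, over its centre of mass; axes are the plate's. Tab: upright, 12 mm thick (x), 42 long (y), 38 tall. Plate: 76 mm wide (x), 8 thick, y = -61 to +49 mm from here; its -y end is a fork. Starts flat on the bench left or right of the jig. Fitted, its axes lie along the jig's.
- plate_hole0 (a point): Lower mouth of the plate's first hole, 13 mm in diameter, at x = -24, y = -19 mm from the tab's point, at the plate's underside; goes over pin0. The fork between the two tines at the plate's -y end is a slot 40 mm wide and 33 deep; it fits astride the lever when that points along the jig's +y to within 9 degrees.
- plate_hole1 (a point): Lower mouth of the plate's second hole, 13 mm in diameter, at x = +24, y = +37 mm from the tab's point, at the plate's underside; goes over pin1. A round drilled flange with no tab lies on the bench on the other side of the jig from the plate; it is not needed.
- pin0 (a point): Foot of the first pin on the base's top face, at x = -24, y = 32 mm of the jig. Mind the bench's fixed toggle clamp, 130 mm tall with a red handle, behind the left end of the jig, and the tool box, 150 mm tall, at the back right: carry the plate above them.
- pin1 (a point): Foot of the second pin on the base's top face, at x = 24, y = 88 mm of the jig. With the plate fitted its tab's point is at x = 0, y = 51 mm of the jig, 43 mm above the bench.
Not all that is in view belongs to the job. Of the things that look like the part that bears plate_tab, the larger one is meant.

How it is judged:
By the outcome, as a careful person would: the job done as asked, in the order asked, and still so for the second after the job is handed in, with the robot touching nothing.
It also fails if it takes over 72 s, if anything falls off the work surface, if the arm or the gripper's body presses on something with over 40 N, if the wrist force passes 120 N, or if a joint passes its speed limit or range.

## Working session

There is one attempt and no reset: what is moved stays moved. The work goes in short steps, each a Python script; the robot and the scene stay as the last script left them, time stands still between calls to the robot, and variables do not carry over. Pictures are saved under pics/ and viewed, at most 10 in all, crops included, and the job is handed in when it is done.

```bash
mkdir -p pics; ls; python3 - <<'E'
from bench import *
import cv2,numpy as np
for c in ("side","top"):
    im=read_camera(c); cv2.imwrite(f"pics/{c}0.png",im[:,:,::-1])
    p=camera_params(c); T=np.array(p["camera_from_world"]); print(c,np.round(-T[:3,:3].T@T[:3,3],3),np.round(T[:3,:3],2).tolist(),np.array(p["K"])[0,0])
    for n in ("jig","screw_axis","lever_end","plate_tab","plate_hole0","plate_hole1","pin0","pin1"):
        print(n,[(np.round(d["at"]).tolist(),round(d["confidence"],2)) for d in tip_of(c,n)])
print(read_time_s(),read_tcp_rot())
E
```

```text
pics
side [0.591 1.158 0.811] [[-0.99, 0.17, -0.02], [0.1, 0.54, -0.84], [-0.13, -0.83, -0.55]] 510.6569875093139
jig [([285.0, 241.0], 0.65)]
screw_axis [([281.0, 224.0], 0.84)]
lever_end [([303.0, 225.0], 0.52)]
plate_tab [([329.0, 301.0], 0.91), ([442.0, 308.0], 0.78)]
plate_hole0 [([442.0, 308.0], 0.93), ([432.0, 317.0], 0.89), ([334.0, 306.0], 0.75), ([319.0, 317.0], 0.59)]
plate_hole1 [([442.0, 308.0], 0.93), ([432.0, 317.0], 0.89), ([334.0, 306.0], 0.75), ([319.0, 317.0], 0.59)]
pin0 [([297.0, 237.0], 0.64), ([288.0, 256.0], 0.58)]
pin1 [([297.0, 237.0], 0.64), ([288.0, 256.0], 0.58)]
top [0.283 0.004 1.053] [[0.02, -1.0, 0.03], [-0.99, -0.02, -0.14], [0.14, -0.02, -0.99]] 454.4461784373757
jig [([334.0, 208.0], 0.84)]
screw_axis [([364.0, 199.0], 0.97)]
lever_end [([354.0, 227.0], 0.81)]
plate_tab [([199.0, 234.0], 0.93), ([162.0, 347.0], 0.83)]
plate_hole0 [([177.0, 356.0], 0.77), ([210.0, 243.0], 0.76), ([190.0, 222.0], 0.69), ([167.0, 340.0], 0.64)]
plate_hole1 [([177.0, 356.0], 0.77), ([210.0, 243.0], 0.76), ([190.0, 222.0], 0.69), ([167.0, 340.0], 0.64)]
pin0 [([298.0, 204.0], 0.86), ([324.0, 215.0], 0.69), ([190.0, 221.0], 0.16)]
pin1 [([298.0, 204.0], 0.86), ([324.0, 215.0], 0.69), ([190.0, 221.0], 0.16)]
0.9 [1.34963640e-01 9.90850552e-01 8.94988618e-06 1.12592011e-05]
```

View pics/top0.png

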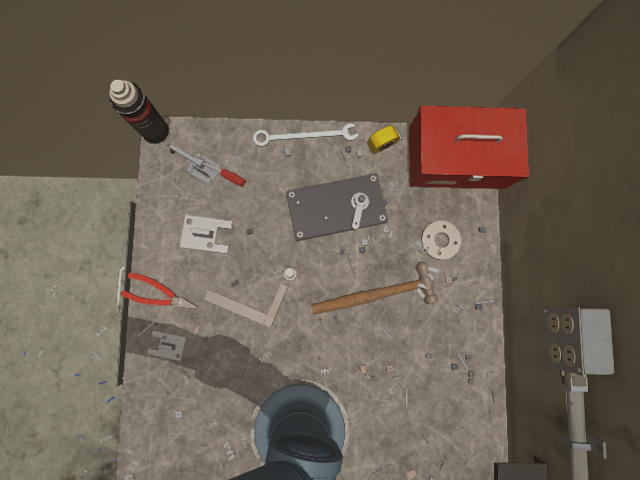

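View pics/side0.png

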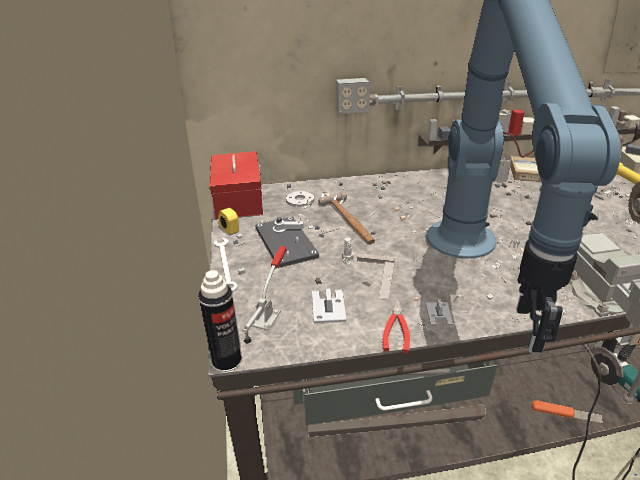

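The top view shows plate-like things at top (205,233), white and larger, and (168,346), grey, smaller and in shadow. The flange at (441,240) has no tab. The jig is at (337,207) with its lever pointing towards the robot, the toggle clamp at (210,168), and the tool box at (468,147). I choose (205,233) and check it in a close crop.

```bash
python3 - <<'E'
import cv2,numpy as np
t=cv2.imread("pics/top0.png");s=cv2.imread("pics/side0.png")
c=lambda i,x,y,w,h,f:cv2.resize(i[y:y+h,x:x+w],None,fx=f,fy=f,interpolation=cv2.INTER_CUBIC)
o=np.zeros((600,800,3),np.uint8)
o[:300,:400]=c(t,170,200,80,60,5); o[:300,400:]=c(t,130,316,80,60,5); o[300:,:400]=c(s,290,270,80,60,5); o[300:,400:]=c(s,400,285,80,60,5)
cv2.imwrite("pics/c1.png",o)
cv2.imwrite("pics/c2.png",np.vstack([c(t,280,165,114,80,7)[:560,:798]]))
E
```

```text
(no output)
```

View pics/c1.png

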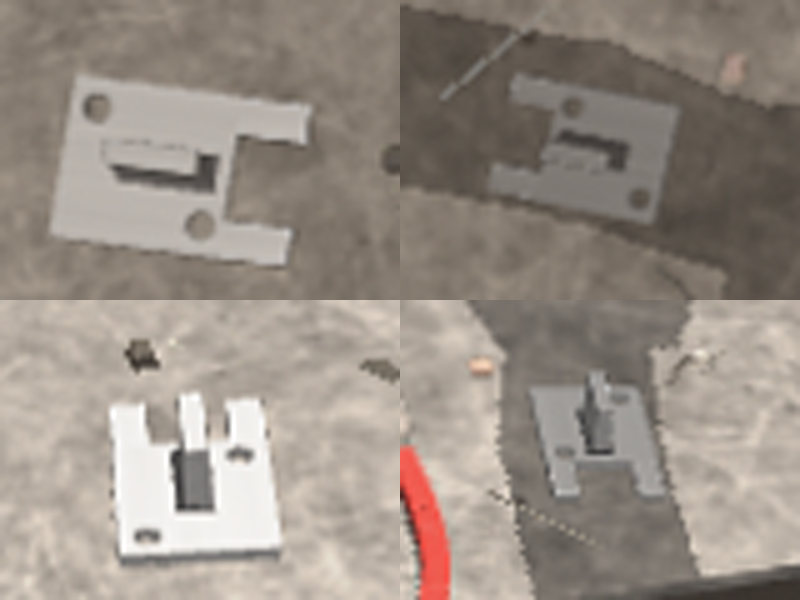

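View pics/c2.png

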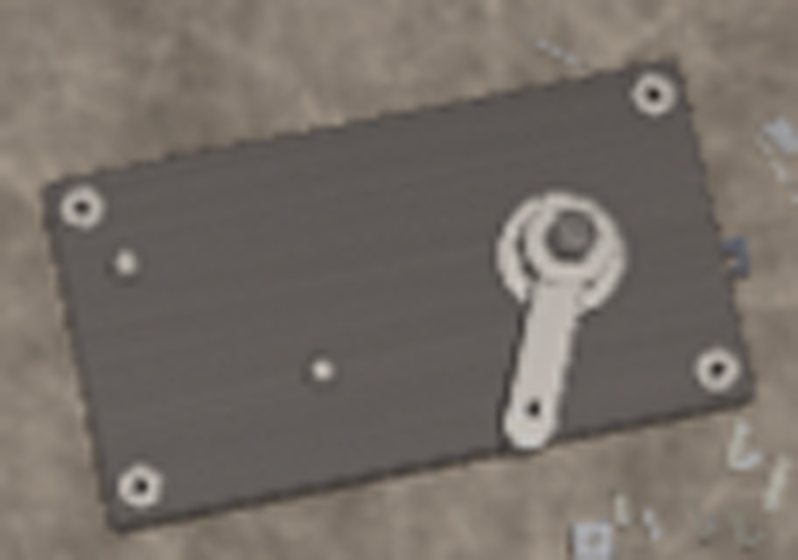

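The larger white plate at top (205,233) is the right one. Its fork points image right and its tab is upright. In the jig crop (7x, origin 280,165), the pins are at (322,370) and (125,263), the hex head at (572,235), and the lever end hole at (532,407). I'll fit the poses next.

```bash
cat > h.py <<'E'
from bench import *
import cv2,numpy as np
from scipy.optimize import least_squares
from scipy.ndimage import map_coordinates
def proj(c,P):
    p=camera_params(c);T=np.array(p["camera_from_world"])
    return cv2.projectPoints(np.array(P,float).reshape(-1,3),cv2.Rodrigues(T[:3,:3])[0],T[:3,3],np.array(p["K"]),np.array(p["dist_coeffs"]))[0][:,0]
def w(pose,P):
    P=np.array(P,float);c,s=np.cos(pose[2]),np.sin(pose[2])
    return np.c_[pose[0]+c*P[:,0]-s*P[:,1],pose[1]+s*P[:,0]+c*P[:,1],P[:,2]]
def fit(obs,x0):  # obs: list of (cam, Nx3 pts, Nx2 px)
    f=lambda x:np.concatenate([(proj(c,w(x,P))-u).ravel() for c,P,u in obs])
    return least_squares(f,x0,loss="soft_l1")
def unc(u,ox,oy,f): return (np.array(u,float)+.5)/f-.5+[ox,oy]
def back(c,u,z):  # pixel to world at height z
    return least_squares(lambda q:(proj(c,[[q[0],q[1],z]])-u).ravel(),[.5,.1]).x
def down(yaw): # tool z down, tool y axis at world angle yaw+90deg
    from scipy.spatial.transform import Rotation as R
    a,b=np.cos(yaw),np.sin(yaw)
    y=np.array([-b,a,0]);z=np.array([0,0,-1.]);x=np.cross(y,z)
    return R.from_matrix(np.c_[x,y,z]).as_quat()
E
python3 - <<'E'
from h import *
pl=np.array([[38,49,8],[-38,49,8],[38,-61,8],[-38,-61,8],[20,-28,8],[-20,-28,8]])/1e3
ut=unc([(75,75),(50,235),(312,105),(290,262),(235,135),(225,220)],170,200,5)
us=unc([(122,553),(280,548),(110,405),(262,400)],290,270,5)
for o in ([("top",pl,ut)],[("side",pl[:4],us)],[("top",pl,ut),("side",pl[:4],us)]):
    r=fit(o,[.6,.3,-.1]);print("plate",r.x.round(4),r.fun.reshape(-1,2).round(2).tolist())
jg=np.array([[60,-110,16],[60,110,16],[-60,110,16],[-60,-110,16],[-24,32,30],[24,88,30],[0,-55,52]])/1e3
uj=unc([(682,62),(45,188),(115,520),(752,395),(322,370),(125,263),(573,233)],280,165,7)
r=fit([("top",jg,uj)],[.6,0,.2]);j=r.x;print("jig",j.round(4),r.fun.reshape(-1,2).round(2).tolist())
r2=fit([("top",jg[4:],uj[4:])],j);print(r2.x.round(4))
s=cv2.imread("pics/side0.png")
print("side pins pred",proj("side",w(j,jg)).round(1).tolist())
le=back("top",unc([(532,407)],280,165,7)[0],.038);sa=w(j,[[0,-.055,0]])[0];d=le-sa[:2]
print("screw",sa,le,np.hypot(*d),(np.arctan2(d[1],d[0])-j[2])%(2*np.pi))
c=lambda i,x,y,w,h,f:cv2.resize(i[y:y+h,x:x+w],None,fx=f,fy=f,interpolation=cv2.INTER_CUBIC)
cv2.imwrite("pics/c3.png",c(s,245,205,85,70,9))
E
```

```text
plate [ 0.4323  0.2328 -0.0976] [[0.28, 0.08], [0.16, 0.38], [0.0, -0.28], [-0.24, 0.64], [0.15, -0.38], [-0.37, -0.37]]
plate [ 0.4659  0.4178 -0.0744] [[-1.36, 2.87], [4.28, 0.79], [-2.78, -5.95], [1.18, -7.61]]
plate [ 0.4332  0.2338 -0.1019] [[-0.06, -0.37], [-0.32, -0.1], [-0.37, -0.54], [-0.76, 0.36], [-0.25, -0.7], [-0.84, -0.7], [0.08, -59.68], [1.09, -60.51], [0.23, -59.82], [0.16, -60.44]]
jig [ 0.5024 -0.0741  0.2226] [[-0.15, -0.96], [-0.73, -1.11], [-0.58, 1.42], [1.23, 0.61], [0.11, 0.04], [0.1, -0.11], [0.26, 0.09]]
[ 0.5025 -0.0737  0.2258]
side pins pred [[255.5, 223.7], [278.3, 263.0], [320.0, 252.8], [293.1, 215.5], [297.7, 237.2], [288.1, 251.4], [279.5, 217.8]]
screw [ 0.51455733 -0.12772173  0.        ] [ 0.45996422 -0.11587039] 0.055864674305158686 2.705228431857968
```

View pics/c3.png

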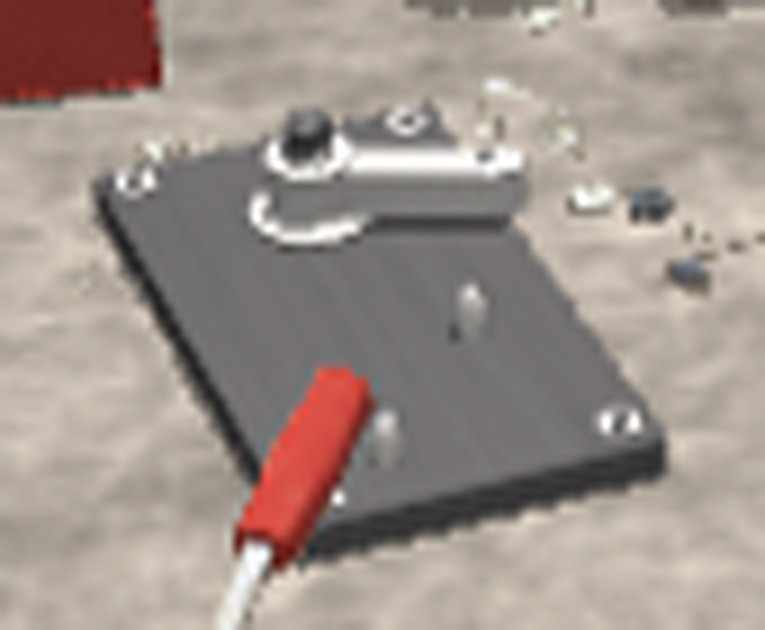

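```bash
python3 - <<'E'
from h import *
pl=np.array([[38,49,8],[-38,49,8],[38,-61,8],[-38,-61,8],[20,-28,8],[-20,-28,8]])/1e3
ut=unc([(75,75),(50,235),(312,105),(290,262),(235,135),(225,220)],170,200,5)
us=unc([(122,253),(280,248),(110,105),(262,100)],290,270,5)
for o in ([("side",pl[:4],us)],[("top",pl,ut),("side",pl[:4],us)]):
    r=fit(o,[.45,.25,-.1]);print("plate",r.x.round(4),r.fun.reshape(-1,2).round(2).tolist())
print("tab top pred px",proj("top",w(r.x,[[0,0,.046]])))
for n,u,z in [("box bl",(412,187),0.0),("box tl",(421,107),.15),("box front-left top",(416,178),.15),("box front right",(527,187),0),("handle",(243,183),.1),("handle2",(222,176),.13)]: print(n,back("top",u,z).round(3))
for n,u,z in [("side box front",(262,212),0),("side box nearbot",(216,216),0)]: print(n,back("side",u,z).round(3))
J=np.array([.5025,-.0738,.224]);sa=w(J,[[0,-.055,0]])[0]
def tool(th,off,r=.054,z=.046):
    a=th+J[2];return [sa[0]+r*np.cos(a)-off*np.sin(a),sa[1]+r*np.sin(a)+off*np.cos(a),z]
for th,off in [(2.705,.031),(2,.02),(1.2,.02),(.5,.02),(0,.019),(0,-.031),(.8,-.02),(1.57,-.02)]:
    for k in (0,1,-1):
        q=inverse_kinematics(tool(th,off),down(th+J[2]-np.pi/2+k*np.pi)); print(th,off,k,np.round(tool(th,off),3),None if q is None else np.round(q,2))
E
```

```text
plate [ 0.4342  0.234  -0.1146] [[-0.65, 0.3], [0.4, -0.25], [0.12, 0.14], [0.07, -0.24]]
plate [ 0.433   0.233  -0.1037] [[0.33, -0.33], [0.01, -0.07], [0.01, -0.41], [-0.44, 0.48], [0.12, -0.6], [-0.51, -0.61], [0.05, 0.06], [1.05, -0.73], [0.29, -0.05], [0.2, -0.63]]
tab top pred px [[199.74364304 230.45155287]]
box bl [ 0.556 -0.255]
box tl [ 0.69  -0.239]
box front-left top [ 0.537 -0.227]
box front right [ 0.563 -0.534]
handle [0.53  0.134]
handle2 [0.536 0.174]
side box front [ 0.561 -0.263]
side box nearbot [ 0.707 -0.266]
2.705 0.031 0 [ 0.455 -0.146  0.046] [-0.82  1.02  1.37  2.18 -1.19  1.11 -2.14]
2.705 0.031 1 [ 0.455 -0.146  0.046] [-0.5   0.51  0.85  2.17 -0.6   0.71  0.54]
2.705 0.031 -1 [ 0.455 -0.146  0.046] [-0.5   0.51  0.85  2.17 -0.6   0.71  0.54]
2 0.02 0 [ 0.466 -0.097  0.046] [-0.5   0.45  0.71  2.17 -0.48  0.67  2.77]
2 0.02 1 [ 0.466 -0.097  0.046] [-0.7   0.58  0.97  2.18 -0.72  0.75 -0.16]
2 0.02 -1 [ 0.466 -0.097  0.046] [-0.7   0.58  0.97  2.18 -0.72  0.75 -0.16]
1.2 0.02 0 [ 0.503 -0.071  0.046] [-0.53  0.5   0.69  2.1  -0.5   0.7   1.91]
1.2 0.02 1 [
[... 625 characters left out ...]
0.574 -0.146  0.046] [-0.52  0.75  0.92  1.9  -0.77  0.89  1.01]
0 -0.031 1 [ 0.574 -0.146  0.046] [-0.73  1.18  1.36  1.91 -1.25  1.26 -1.84]
0 -0.031 -1 [ 0.574 -0.146  0.046] [-0.73  1.18  1.36  1.91 -1.25  1.26 -1.84]
0.8 -0.02 0 [ 0.56  -0.092  0.046] [-0.58  0.67  0.84  1.96 -0.68  0.82  1.67]
0.8 -0.02 1 [ 0.56  -0.092  0.046] [-0.77  0.89  1.14  1.97 -1.    1.   -1.24]
0.8 -0.02 -1 [ 0.56  -0.092  0.046] [-0.77  0.89  1.14  1.97 -1.    1.   -1.24]
1.57 -0.02 0 [ 0.522 -0.07   0.046] [-0.43  0.5   0.57  2.05 -0.41  0.7   2.2 ]
1.57 -0.02 1 [ 0.522 -0.07   0.046] [-0.74  0.68  0.98  2.06 -0.79  0.83 -0.63]
1.57 -0.02 -1 [ 0.522 -0.07   0.046] [-0.74  0.68  0.98  2.06 -0.79  0.83 -0.63]
```

```bash
cat >> h.py <<'E'
J=np.array([.5025,-.0738,.224]);sa=w(J,[[0,-.055,0]])[0]
def tool(th,off,r=.054,z=.046):
    a=th+J[2];return [sa[0]+r*np.cos(a)-off*np.sin(a),sa[1]+r*np.sin(a)+off*np.cos(a),z]
def rot(th): return down(th+J[2]+np.pi/2)
def tang(th): # ft force along anticlockwise tangent
    f=np.array(read_ft_force());a=th+J[2];return float(-f[0]*np.sin(a)+f[1]*np.cos(a)),float(f[2])
E
python3 - <<'E'
from h import *
q=np.array(read_qpos()); q[0]=.3; q[2]=0
move_j(q.tolist()); move_gripper(0.0,40)
print(read_eef_pos(),read_time_s())
th=2.705
move_ptp(tool(th,.034,z=.12),rot(th)); print(np.round(read_qpos(),2),read_ft_force())
movel(tool(th,.034,z=.062),speed=.15); print(tang(th),read_finger_gap())
im=read_camera("side"); print(read_time_s())
for a in (2.705,2,1.2,.5,0): print(a,np.round(inverse_kinematics(tool(a,.02),rot(a)),2))
cv2.imwrite("pics/s2.png",cv2.resize(im[175:275,230:350],None,fx=5,fy=5)[:,:,::-1])
E
```

```text
[ 0.6083687  -0.22618881  0.24979652] 5.0083
[ 0.28  0.24 -0.05  2.1   0.02  0.8   0.  ] [ 0.7104327  -0.39157761  0.64241983]
(0.006776530885959274, 0.2406867414192417) 0.00013829557159572697
6.4583
2.705 [ 0.25  0.37 -0.05  2.14  0.03  0.63 -0.04]
2 [ 0.06  0.36  0.07  2.15 -0.04  0.63 -0.76]
1.2 [-0.14  0.42  0.22  2.08 -0.15  0.66 -1.53]
0.5 [-0.26  0.49  0.38  1.99 -0.28  0.7  -2.12]
0 [-0.31  0.55  0.5   1.94 -0.38  0.74 -2.51]
```

View pics/s2.png

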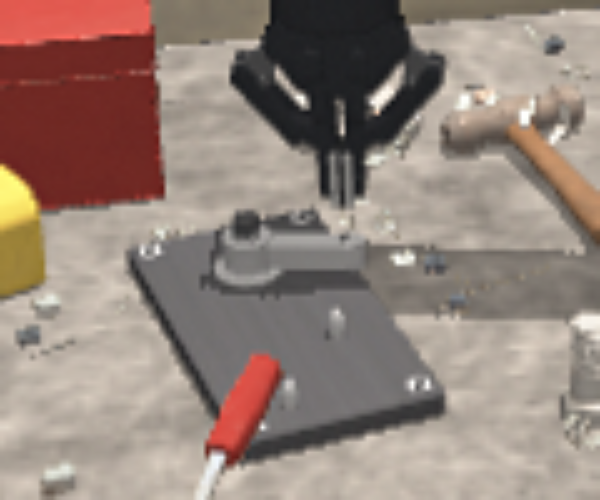

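The side view shows the shut fingers with tips at about (298,216), just behind the lever and clear of it. The pins and jig are unobstructed. Next I descend and push.

```bash
python3 - <<'E'
from h import *
th=2.705
print("tip pred",proj("side",[tool(th,.034,z=.043)]))
for z in (.054,.046):
    movel(tool(th,.034,z=z),speed=.08); print(z,tang(th))
    if abs(tang(th)[1])>5: raise SystemExit
off=.019; log=[]
for a in np.r_[np.arange(2.7,.3,-.2),np.arange(.25,-.12,-.05)]:
    movel(tool(a,off),rot(a),speed=.06); f=tang(a); log.append((round(float(a),2),round(f[0],1),round(f[1],1)))
    if f[0]>9: break
print(log,read_time_s(),read_eef_pos(),tool(a,off))
E
```

```text
tip pred [[298.9558272  214.79712633]]
0.054 (0.7877489116878879, 0.5270819376133677)
0.046 (-0.4560147894686327, 0.4951834473156952)
[(2.7, 1.2, 0.7), (2.5, 0.2, -0.2), (2.3, 0.2, -0.0), (2.1, -0.4, -0.1), (1.9, -0.6, -0.0), (1.7, -0.3, -0.2), (1.5, -0.0, -1.3), (1.3, 0.4, -0.3), (1.1, 0.4, -0.2), (0.9, 0.6, -0.1), (0.7, 0.7, -0.1), (0.5, 0.1, 0.1), (0.3, 0.2, -0.7), (0.25, 1.3, 0.7), (0.2, 1.9, -0.3), (0.15, 1.6, -0.8), (0.1, 2.0, 0.3), (0.05, 1.4, -0.3), (0.0, 1.2, 0.1), (-0.05, 3.2, 1.3), (-0.1, 7.1, 4.6)] 13.5667 [ 0.5651837  -0.09872706  0.04594519] [np.float64(0.5659526427930239), np.float64(-0.10189295128732437), 0.046]
```

```bash
python3 - <<'E'
from h import *
for a in (-.15,-.2):
    movel(tool(a,.019),rot(a),speed=.06); print(a,tang(a),np.round(np.array(read_eef_pos())-tool(a,.019),4))
p=np.array(read_eef_pos());d=w([0,0,-J[2]],[p-sa])[0];print("tool in jig frame",d)
im=read_camera("top");print(read_time_s(),tip_of("top","lever_end"))
cv2.imwrite("pics/t3.png",cv2.resize(im[140:250,270:400],None,fx=6,fy=5.45,interpolation=cv2.INTER_CUBIC)[:,:,::-1])
E
```

```text
-0.15 (11.16956505080038, 7.4585878434399175) [-0.0013  0.0059 -0.0001]
-0.2 (13.770926039484875, 9.753938593694235) [-0.0018  0.0086 -0.0002]
tool in jig frame [0.05685079 0.01667674 0.04584674]
14.1167 []
```

View pics/t3.png

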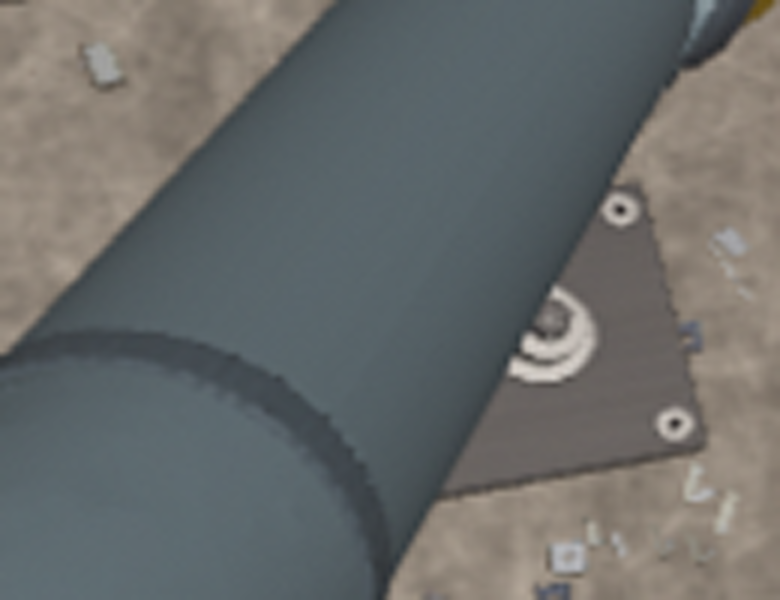

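The top view shows the forearm hiding the lever, but the tool has stopped at the same place, 16.7 mm from the axis, while force rises from 7 to 14 N. The screw is bottomed. Now I push it back a quarter turn from the other side.

```bash
python3 - <<'E'
from h import *
movel(tool(0,.03),rot(0),speed=.1)
movel(tool(0,.03,z=.10),speed=.2)
movel(tool(0,-.034,z=.10),speed=.2)
movel(tool(0,-.034,z=.054),speed=.15); print(tang(0))
movel(tool(0,-.034,z=.046),speed=.1); print(tang(0))
log=[]
for a in np.r_[np.arange(0,1.5,.2),1.5,1.571]:
    movel(tool(a,-.017),rot(a),speed=.06); log.append(round(tang(a)[0],1))
print(log,np.round(np.array(read_eef_pos())-tool(a,-.017),4))
movel(tool(a,-.03),speed=.1); movel(tool(a,-.03,z=.16),speed=.25)
P=np.array([.433,.233,-.102])
# go above plate; tool y along plate x (tab 12 mm thick in x)
move_gripper(.06)
qs=[]
for k in (1,-1):
    o=down(P[2]+k*np.pi/2); qs.append((k,inverse_kinematics([P[0],P[1],.2],o)))
print(qs)
k,q=min(((k,q) for k,q in qs if q is not None),key=lambda t:abs(t[1][6]))
move_j(list(q)); print(k,read_eef_pos(),read_time_s())
im=read_camera("top"); cv2.imwrite("pics/t4_full.png",im[:,:,::-1])
cv2.imwrite("pics/t4.png",cv2.resize(im[165:245,280:394],None,fx=7,fy=7,interpolation=cv2.INTER_CUBIC)[:,:,::-1])
print([(d["at"],d["confidence"]) for n in ("lever_end","screw_axis","pin0") for d in tip_of("top",n)])
E
```

```text
(-1.3025442306186767, 0.07592597068154441)
(-0.5330033643769393, -0.6804795004019878)
[-0.7, -0.6, -1.1, -0.9, -1.0, -2.2, -0.5, -0.8, -1.0, -1.3] [0.0003 0.     0.0001]
[(1, array([ 0.49243283,  0.38286169, -1.2272937 ,  1.97835565,  0.4134426 ,
        1.06651009,  2.12036643])), (-1, array([-0.42402826,  0.14864868, -0.16499064,  2.01323336,  0.02925631,
        0.98189798, -0.7054852 ]))]
-1 [0.43391555 0.23116862 0.19977397] 22.225
[([331.3, 207.2], 0.68), ([361.6, 200.3], 0.79), ([325.5, 215.7], 0.72), ([296.1, 204.4], 0.61)]
```

View pics/t4.png

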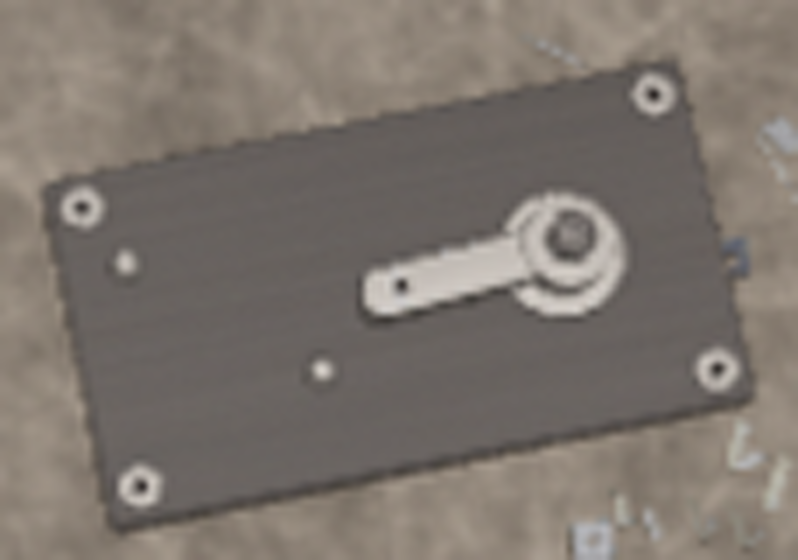

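The lever at crop (402,286) now points along the jig's +y, between the hub and the pins at (322,370) and (125,263). I'll compute its angle, then grasp and lift.

```bash
python3 - <<'E'
from h import *
h=back("top",unc([(402,286)],280,165,7)[0],.038);h2=back("top",unc([(532,407)],280,165,7)[0],.038)
for s in (sa[:2],back("top",unc([(573,233)],280,165,7)[0],.052)):
    d=h-s;print("lever",s,np.hypot(*d),np.arctan2(d[1],d[0])-J[2], np.hypot(*(h2-s)))
b=unc([(82,207),(140,487),(653,95),(717,369)],280,165,7); B=np.array([back("top",u,.018) for u in b])
print("bolts centre",B.mean(0),[np.arctan2(v[1],v[0])-np.pi/2 for v in (B[0]-B[2],B[1]-B[3])])
P=np.array([.433,.233,-.102]);o=down(P[2]-np.pi/2)
movel([P[0],P[1],.10],o,speed=.2); movel([P[0],P[1],.034],o,speed=.12)
print(read_eef_pos(),read_ft_force()); move_gripper(0.0,70); print(read_finger_gap(),read_grasp_force(),read_eef_pos())
movel([P[0],P[1],.2],o,speed=.2); pause(.2); print(read_finger_gap(),read_ft_force(),read_ft_torque(),read_eef_pos(),read_time_s())
E
```

```text
lever [ 0.51471723 -0.12742592] 0.056496094448637006 1.629516346918424 0.055959113099898115
lever [ 0.51473955 -0.12713232] 0.056220477552243506 1.6313544851303183 0.055921089770761684
bolts centre [ 0.50238682 -0.07379757] [np.float64(0.22320706663227075), np.float64(0.22648084986889105)]
[0.43372503 0.23350924 0.03473937] [ 0.13041651 -0.20181412 -0.19255105]
0.011136518966776221 69.30284857749939 [0.43371209 0.2332916  0.0348048 ]
0.010943391592425295 [-0.27844355  0.8132484  -3.57540638] [ 0.00390986 -0.01167834 -0.01258709] [0.43197704 0.23241209 0.1983319 ] 25.4583
```

```bash
cat >> h.py <<'E'
J=np.array([.5024,-.0738,.2245])
G=w(J,[[0,.051,0]])[0]
def servo(p,o,n=2,speed=.1):  # move, then trim out the arm's sag by its own reading
    p=np.array(p);c=p.copy()
    for i in range(n):
        movel(c,o,speed=speed);pause(.15);e=p-np.array(read_eef_pos());c=c+e;speed=.02
    return c,e
E
python3 - <<'E'
from h import *
from scipy.spatial.transform import Rotation as R
o=down(J[2]-np.pi/2)
move_ptp([G[0],G[1],.2],o)
c,e=servo([G[0],G[1],.095],o); print(G,e,np.round(read_qpos(),2)); m=R.from_quat(read_tcp_rot()).as_matrix(); print("yaw err",np.arctan2(m[1,1],m[0,1])-J[2],m[:,2])
a=read_camera("top");b=read_camera("side");print(read_time_s(),read_finger_gap())
cv2.imwrite("pics/t5.png",a[:,:,::-1]);cv2.imwrite("pics/s5.png",b[:,:,::-1])
P=np.array([G[0],G[1],J[2]]);pl=np.array([[38,49,0],[-38,49,0],[38,-61,0],[-38,-61,0]])/1e3
for cam in ("top","side"): print(cam,proj(cam,w(P,pl+[0,0,.061+.008])).round(1).tolist())
f=lambda i,x,y:cv2.resize(i[y:y+100,x:x+130],None,fx=6,fy=6,interpolation=cv2.INTER_CUBIC)[:300] 
g=lambda i,x,y,w_,h_,s:cv2.resize(i[y:y+h_,x:x+w_],None,fx=s,fy=s,interpolation=cv2.INTER_CUBIC)
A=g(a,275,160,100,100,4);B=g(b,240,195,100,100,4)
cv2.imwrite("pics/c5.png",np.hstack([A,B])[:,:,::-1])
E
```

```text
[ 0.49104643 -0.02407982  0.        ] [7.02985313e-04 9.05595473e-06 7.40222243e-04] [-0.06  0.3   0.03  2.1  -0.01  0.75  0.2 ]
yaw err -1.0813351461719245e-05 [ 2.53795195e-05  1.30597057e-05 -1.00000000e+00]
28.3333 0.010954289773176536
top [[290.7, 193.3], [297.6, 226.5], [339.2, 183.7], [346.5, 216.7]]
side [[283.8, 242.8], [310.7, 236.5], [271.3, 223.0], [296.7, 217.4]]
```

View pics/c5.png

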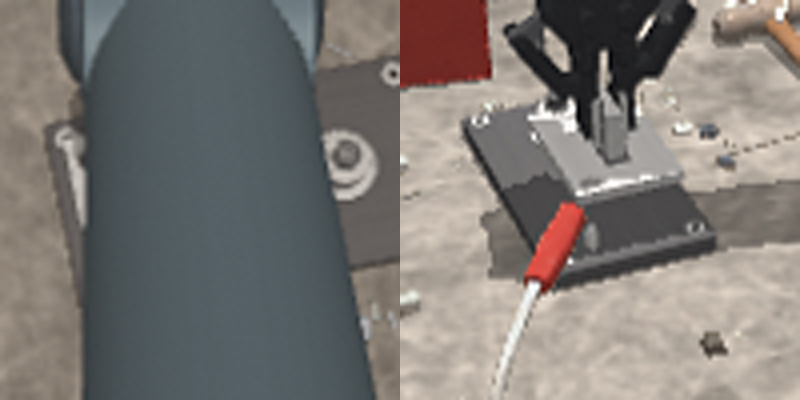

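The side view shows the plate held level above the pins, near corners at (283,243) and (310,239), which matches prediction to about 1 px. The forearm hides it from the top camera. I'll descend with force watch.

```bash
python3 - <<'E'
from h import *
o=down(J[2]-np.pi/2)
c,e=servo([G[0],G[1],.072],o,speed=.08)
off=c-np.array([G[0],G[1],.072]); f0=np.array(read_ft_force())
for z in np.arange(.068,.047,-.002):
    movel(np.array([G[0],G[1],z])+off,o,speed=.03); p=np.array(read_eef_pos()); f=np.array(read_ft_force())-f0
    print(round(float(z),3),np.round((p-[G[0],G[1],0])*1e3,1),f.round(1),np.round(read_ft_torque(),2))
    if np.abs(f).max()>14: break
print(read_time_s(),read_finger_gap())
E
```

```text
0.068 [-0.4 -0.  67.5] [-0.4 -0.3  1.7] [-0.    0.03  0.01]
0.066 [-0.3 -0.  65.7] [-0.2 -0.4  0.3] [-0.04 -0.    0.02]
0.064 [-0.3 -0.  63.7] [ 0.6 -0.3  1.3] [ 0.02  0.05 -0.01]
0.062 [-0.  -0.  61.8] [ 0.6 -0.1  0.8] [-0.01 -0.03  0.03]
0.06 [ 0.4 -0.1 59.9] [ 1.1 -1.5  1. ] [-0.04 -0.25  0.02]
0.058 [ 0.4 -0.1 57.9] [ 1.3 -0.2  1.4] [-0.08 -0.41  0.02]
0.056 [ 0.4 -0.1 55.9] [ 1.5 -0.3  0.6] [-0.11 -0.5   0.06]
0.054 [ 0.4 -0.1 53.9] [1.6 0.3 0.3] [-0.13 -0.54  0.06]
0.052 [ 0.3 -0.1 51.8] [ 2.8 -0.4  0.1] [-0.16 -0.62  0.01]
0.05 [ 0.4 -0.1 50.8] [-0.6  0.  10.5] [-0.1   0.01 -0.  ]
0.048 [ 0.5 -0.1 50.8] [-5.2 -0.6 25.8] [-0.1   1.09  0.06]
32.0833 0.010928788337240395
```

The plate went over the pins and bottomed at 50.8 mm, exactly as predicted. I release and check.

```bash
python3 - <<'E'
from h import *
o=down(J[2]-np.pi/2)
p=np.array(read_eef_pos()); movel([p[0],p[1],.0505],o,speed=.03)
move_gripper(.05); p=np.array(read_eef_pos())
movel([G[0],G[1],.2],o,speed=.2)
q=np.array(read_qpos()); q[0]-=1.1; move_j(q.tolist())
a=read_camera("top");b=read_camera("side");print(read_time_s(),read_eef_pos())
P=np.array([G[0],G[1],J[2]]);pl=np.array([[38,49,24],[-38,49,24],[38,-61,24],[-38,-61,24],[20,-28,24],[-20,-28,24]])/1e3
print("pred in crop",((proj("top",w(P,pl))-[280,165]+.5)*5-.5).round().tolist())
g=lambda i,x,y,w_,h_,s:cv2.resize(i[y:y+h_,x:x+w_],None,fx=s,fy=s,interpolation=cv2.INTER_CUBIC)
cv2.imwrite("pics/c6.png",np.hstack([g(a,280,165,90,80,5),g(b,250,205,70,80,5)])[:,:,::-1])
E
```

```text
35.65 [0.24515351 0.42489133 0.19886046]
pred in crop [[58.0, 166.0], [90.0, 326.0], [290.0, 120.0], [325.0, 278.0], [228.0, 171.0], [247.0, 255.0]]
```

View pics/c6.png

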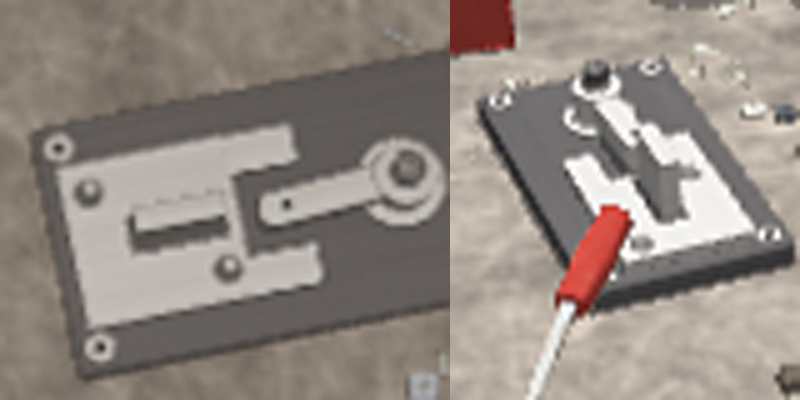

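The top view shows both pins through their holes at crop (89,190) and (228,267), and the plate's outline where predicted. The fork is astride the lever, about 3° from the quarter turn. The robot is clear, so I hand in.

```bash
python3 -c "
from bench import *
print(sign_off(),read_time_s())"
```

```text
the job is handed in; nothing more can be done
the job is handed in; nothing more can be done
```

I handed the job in after about 36 s: the screw was bottomed and backed off to about 93° by camera (roughly 3° past the quarter turn, left uncorrected as the fork allows 9°), and the plate was released over both pins, seated at the expected flush height with its fork astride the lever and the robot clear; no verdict came back.

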